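Wind down a ham press with its removable crank

ROBOT

A 6-joint arm with a two-finger parallel gripper is mounted at the origin on the work surface. World frame = base frame: x ahead of the robot, y to its left, z up, the work surface at z = 0. Lengths are in m, angles in rad, forces in N, time in s.
With the tool pointing down it reaches from about 0.35 to 1 m from the base axis. Payload 7.1 kg.
Tool frame: the origin (TCP) lies on the centre line of the jaws, within the pads' length; the fingertips stand robot.tips_ahead ahead of it and the grasp point (between the pads) lies 2 mm behind it (robot.tips_ahead is the distance from the TCP to the fingertips, in m); z points along the fingers, y is the direction in which the jaws open and shut (so a half turn about z gives the same grasp; the last joint's range is limited). The gripper opens to 85 mm and grips with 20 to 120 N. Pads are 22 mm wide; open, the fingers measure 114 mm over their backs; the gripper's body (76 mm by 85 mm) begins 54 mm behind the grasp point. The pads swing forward as they close: fully open they stand 13 mm farther back than shut.
Start: joints at [-1.204, 0.423, 1.63, -0, 1.089, -0.019], TCP at [0.235, -0.579, 0.248] pointing down, gripper open.
Joint ranges: [-3, 3], [-0.9, 2.11], [0.09, 2.58], [-1.31, 4.45], [0.11, 2.69], [-2.54, 2.54]. Speed limits (rad/s): [2.39, 2.39, 3.01, 3.14, 3.14, 3.14].

INTERFACE

Orientations are given as a unit quaternion [x, y, z, w].
In Python, from workcell import robot, claw, observe, eyes gives the robot as it stands. Calls block until the motion is done:
- robot.reach(position, orientation): joint-space move of the TCP to a pose.
- robot.line_to(position, orientation=None, v=0.15, until_force=None): straight line of the TCP; orientation=None keeps the orientation; v is the mean speed in m/s. With until_force (N) it stops when the force on the tool has changed by that much, and returns True; else False.
- robot.set_joints(angles): joint-space move.
- claw.gripper_to(opening, squeeze=None): opening from 0.0 (shut) to 1.0 (fully open); squeeze is the grip in N (None keeps the last); returns when the fingers have stopped.
- robot.pause(seconds).
- robot.inverse_kinematics(position, orientation): joint angles nearest the present ones, or None.
- observe(): the state.
- eyes.snapshot(name): name is "scene" or "side" or "wrist"; returns (picture, depth): 480x640x3 uint8, red, green, blue; 480x640 float32, m along the optical axis (not along the pixel's ray), 0 where there is no reading.
- eyes.calibration(name): a dict with "mtx" (3x3 intrinsics, pixels), "R" (3x3) and "t" (3): a world point X has camera coordinates R X + t; the wrist camera has in their place "T_tool_cam" (4x4, takes a point from camera to tool coordinates, whose origin is the TCP and whose axes are the flange's). Camera axes: x right, y down, z forward; pixel columns grow to the right and rows downward; lengths in m; the calibration is good to about 2 mm. A picture is of the moment at which its call begins: read the wrist's pose just before it. calibration takes no time and is no camera call.
A pose or a line that the arm cannot do raises robot.PlanningError and nothing moves.
- robot.close_job(): hands the job in, once; it reports no verdict.
Trained networks look in the newest picture that a camera, given by its name, has taken for a name from the list of things; names that differ only in an ending like _2 or _b are one class to them, and where a whole thing is asked for, a point or a joint stands for the part that bears it (a point fixed in the world has none). Each returns a list of dicts, best first, with "p" (0 to 1); they miss things now and then, are a little off and sometimes report something else, mostly with a low value. They report only what shows in the picture. A call takes as long as a camera call. They do not tell look-alikes from the thing itself.
- eyes.outline_of(name, camera): "pixels" (480x640 bool, what is visible of it) and "location" ([column, row] as shares, 0 to 1, of the picture: columns of its width, rows of its height, amid what is visible of it).
- eyes.mark_of(name, camera): "location" ([column, row] as shares, 0 to 1, of the picture: columns of its width, rows of its height: a listed point, or the origin of a listed thing).
The state is a dict: "time_s": time; "joint_positions": joint angles; "qd": joint speeds; "joint_efforts": joint torques, N m; "position": TCP position; "orientation": TCP orientation; "wrist_force": force on the tool from outside, world axes, zero at the start; "wrist_torque": the same for the moment, N m; "grip_width": opening from 0.0 (shut) to 1.0 (fully open).
Only numpy, scipy, OpenCV 4.12 (cv2) and the standard library are available. Lean on these libraries where they do the work, as an engineer would, in place of code of your own. Each camera call takes 0.05 s, during which the arm holds its last target.

TASK

Take the crank from the green mat, fit it fully home on the square shaft on top of the ham press and wind it clockwise (seen from above) by its knob until the pressing plate is firmly down on the mould lid, without forcing it. Then lift the crank off and gently stand it back upright on the green mat, leaving the bowl, the jar and the scraper where they are.

Things in the scene. Friction and masses are not known exactly. Their poses are not given: they have to be found in the camera images.
- press: Bench ham press, fixed, base 150 x 200 mm (x, y), yaw varies. Origin on the table at the base's centre; the vertical shaft axis goes through it. Mould with white lid, two columns and a blue bridge (60 x 200 mm, top 152 mm above the table; nuts to 159 mm, 82 mm from the axis along y). On the bridge a round boss (radius 26 mm, top at 158 mm) carries the shaft.
- shaft_top (a point): Fixed point on the shaft axis, 182 mm above the table: top of the brass shaft, 24 mm square, 24 mm tall above the boss, with a round 21 mm nose 4 mm taller. How far the square is turned is NOT measured and varies: the crank fits in any of four positions 90 degrees apart, 1.3 mm play each side. While it does not match, the hub rests here, 24 mm too high, and can be twisted until it drops.
- boss_top (a point): Fixed point: centre of the boss top, on the shaft axis, 158 mm above the table. The crank's origin is here when the crank is fully home. The shaft turns stiffly (0.25 N m, 3 to 4 N at the knob), so it stays still while the crank is twisted lightly on its top. Keep every push on the crank or its knob under 15 N: more is forcing.
- lid_top (a point): Fixed point on the press: centre of the top of the white mould lid, 81 mm above the table.
- plate_under (a point): Centre of the underside of the dark pressing plate (76 x 100 x 6 mm) under the bridge; it comes down 30 mm per clockwise turn of the shaft and touches point lid_top at a hard stop that can be felt. Somewhat under half to three quarters of a turn is needed.
- crank: Loose steel crank, about 0.27 kg, standing upright on the mat, knob up. Origin: centre of the hub's underside, z up, x towards the knob. Hub: 40 x 40 x 36 mm block, sides along x and y, with a 26.6 mm square socket 30 mm deep open below. Flat arm 16 mm wide and 6 mm thick, its top level with the hub's top, to the knob axis 82 mm out along +x. Grip the hub across its two y sides.
- knob_mid (a point): Middle of the crank's orange knob, 82 mm along the crank's x and 60 mm above its origin. The knob is round, 20 to 26 mm across, from 40 to 78 mm above the hub's underside, and spins freely about its own upright axis, so it can be gripped and led round in a circle without turning the gripper.
- mat: Green mat, 180 x 180 x 3 mm, fixed to the table. Origin at the centre of its underside, axes along its sides.
- bowl: White plastic bowl, 150 mm across and 75 mm high, on a fixed kitchen scale 28 mm high. Bystander; origin at the centre of its underside.
- spice_jar: Amber glass jar with a green cap, 54 mm across, 66 mm high, standing on the table. Bystander; origin at the centre of its underside.
- scraper: Orange-handled spatula, 240 mm long, lying on the table. Bystander; origin on its underside near mid-length, handle to -x.
Not all that is in view belongs to the job. What is shaped like the crank but red is not meant.

How it is judged:
On the way, in this order (a step that is already met when the one before it is completed fails the run):
1. the crank is fully home on the square shaft (horizontal distance between crank and boss_top below 0.003 m and z of crank in the frame of boss_top between -0.003 and 0.003 m and angle between crank's own z axis and vertical below 0.08 rad), for 0.1 s.
2. with the crank on the shaft, the plate has been wound down onto the mould lid (z of plate_under in the frame of lid_top below 0.0018 m and distance between crank and boss_top below 0.008 m), for 0.1 s.
At the end, for the whole second after the job is handed in: The plate is down on the lid (gap under 1.8 mm); the crank stands upright (within 0.08 rad), hub on the mat (hub centre within 80 mm of the mat's centre along each side, underside within 3 mm of the mat's top), released and still; bowl, jar and scraper within 30 mm of where they were (z of plate_under in the frame of lid_top below 0.0018 m and x of crank in the frame of mat between -0.08 and 0.08 m and y of crank in the frame of mat between -0.08 and 0.08 m and z of crank in the frame of mat below 0.006 m and angle between crank's own z axis and vertical below 0.08 rad and linear speed of crank below 0.02 m/s and distance of each of bowl, spice_jar, scraper from where it was at the start of the episode below 0.03 m); the robot touches nothing.
It fails at once if the crank is rammed onto the shaft while it does not match (more than 60 N between crank and press while the crank is not home) (contact force between crank and press above 60 N and z of crank in the frame of boss_top above 0.012 m).
It fails at once if the crank is forced against the stop: more than 220 N between socket and shaft, which is 20 to 25 N at the knob (contact force between crank and press above 220 N).
It fails at once if the crank is dropped onto the mat or table (falls at over 0.35 m/s, untouched by the fingers) (contact force between the fingers and crank below 0.3 N and linear speed of crank above 0.35 m/s and height (world z) of crank below 0.1 m).
It fails at once if a bystander is pushed away by more than 30 mm (distance of any of bowl, spice_jar, scraper from where it was at the start of the episode above 0.03 m).
It also fails if it takes over 72 s, if anything falls off the work surface, if the arm or the gripper's body presses on something with over 40 N, if the wrist force passes 120 N, or if a joint passes its speed limit or range.

## Working session

There is one attempt and no reset: what is moved stays moved. The work goes in short steps, each a Python script; the robot and the scene stay as the last script left them, time stands still between calls to the robot, and variables do not carry over. Pictures are saved under pics/ and viewed, and the job is handed in when it is done.

```bash
ls; mkdir -p pics
python3 - <<'E'
from workcell import robot, claw, observe, eyes
import cv2, numpy as np
print(observe()); print(robot.tips_ahead)
for n in ["scene","side","wrist"]:
    p,d=eyes.snapshot(n); cv2.imwrite(f"pics/a_{n}.png",p[:,:,::-1]); np.savez(f"a_{n}.npz",p=p,d=d)
    c=eyes.calibration(n); print(n,c)
for cam in ["scene","side"]:
    for nm in ["crank","knob_mid","mat","press","shaft_top","boss_top","bowl","spice_jar","scraper"]:
        try:
            r=eyes.mark_of(nm,cam); print(cam,nm,[(round(x["p"],2),[round(x["location"][0]*640),round(x["location"][1]*480)]) for x in r])
        except Exception as e: print(nm,e)
print(observe()["time_s"])
E
```

```text
pics
{'time_s': 0.0, 'joint_positions': array([-1.20397810e+00,  4.23832973e-01,  1.63070362e+00,  4.70844751e-05,
        1.08859201e+00, -1.90011660e-02]), 'qd': array([ 8.74109030e-04,  6.35248511e-04,  1.38222684e-04, -6.66341386e-05,
        2.78030555e-04, -1.33367161e-03]), 'joint_efforts': array([-9.80210207e-04, -5.57394505e+01, -2.81745154e+01, -1.49281068e-04,
        7.28997824e-03, -2.37538842e-06]), 'position': array([ 0.23504481, -0.57855244,  0.24754523]), 'orientation': array([ 9.81452363e-01,  1.91704639e-01, -1.12349923e-04, -7.59996627e-04]), 'wrist_force': array([ 0.34928417, -0.33058775,  0.24207808]), 'wrist_torque': array([-0.03063734,  0.05141425, -0.03502527]), 'grip_width': 0.9983982523213975}
0.017
scene {'mtx': array([[539.2699478 ,   0.        , 324.01766107],
       [  0.        , 539.2699478 , 229.89156582],
       [  0.        ,   0.        ,   1.        ]]), 'R': array([[ 0.43846856,  0.89873375,  0.00479162],
       [ 0.53724295, -0.25782521, -0.80305428],
       [-0.72049658,  0.35468832, -0.59588663]]), 't': array([-0.1872506 , -0.22147284,  1.825
[... 1129 characters left out ...]
[(0.93, [279, 282])]
scene shaft_top [(0.85, [277, 221]), (0.53, [393, 236])]
scene boss_top [(0.85, [274, 230])]
scene bowl [(0.92, [401, 305])]
scene spice_jar [(0.86, [316, 228])]
scene scraper [(0.54, [170, 289]), (0.54, [276, 256]), (0.17, [316, 224])]
side crank [(0.85, [147, 368]), (0.58, [291, 373])]
side knob_mid [(0.9, [188, 332]), (0.76, [279, 318])]
side mat [(0.81, [289, 380])]
side press [(0.9, [371, 265]), (0.41, [223, 267])]
side shaft_top [(0.72, [448, 223]), (0.64, [373, 194])]
side boss_top [(0.68, [374, 203])]
side bowl [(0.77, [225, 268]), (0.4, [377, 206])]
side spice_jar [(0.98, [400, 347]), (0.17, [376, 229])]
side scraper [(0.69, [451, 221]), (0.67, [287, 378])]
1.05
```

View pics/a_scene.png

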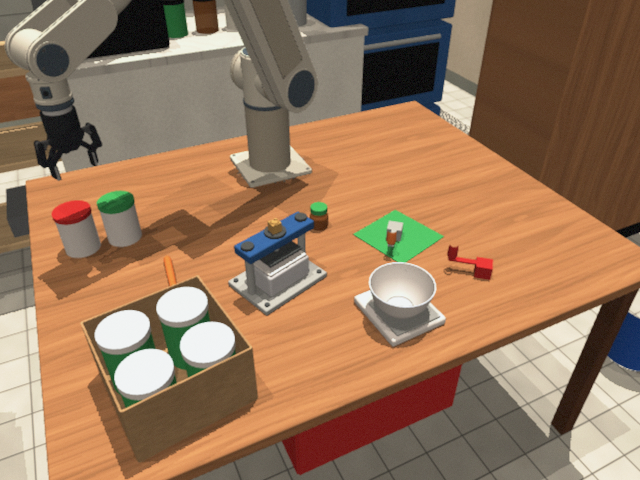

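View pics/a_side.png

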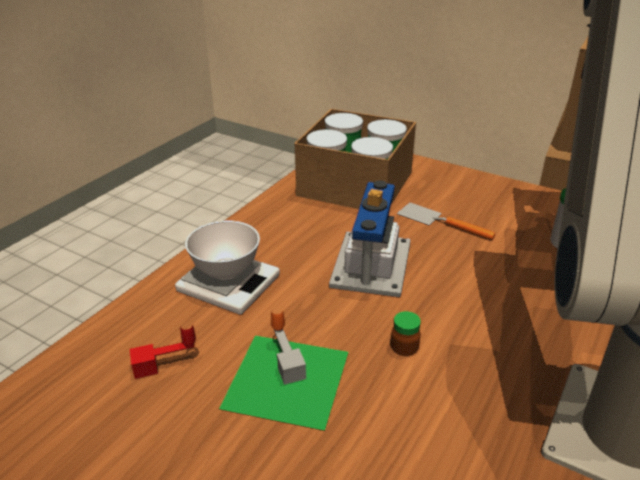

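View pics/a_wrist.png

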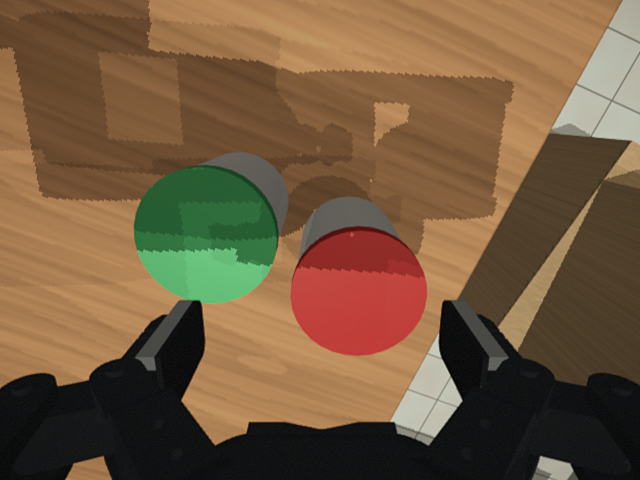

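Candidates for the crank: the grey one on the green mat (scene ~(396,232), side ~(291,368)) and the red look-alike off the mat (scene ~(482,267), side ~(145,360)). I choose the grey one, and will check a close crop and compute positions.

```bash
cat > h.py <<'E'
import numpy as np, cv2
from scipy.spatial.transform import Rotation as Rn
def world(c,u,v,d):
    K=c["mtx"]; X=np.array([(u-K[0,2])/K[0,0]*d,(v-K[1,2])/K[1,1]*d,d])
    return c["R"].T@(X-c["t"])
def onplane(c,u,v,z):
    K=c["mtx"]; r=c["R"].T@np.array([(u-K[0,2])/K[0,0],(v-K[1,2])/K[1,1],1.]); o=-c["R"].T@c["t"]
    return o+r*(z-o[2])/r[2]
def proj(c,X):
    x=c["K"]@(c["R"]@X+c["t"]) if "K" in c else c["mtx"]@(c["R"]@X+c["t"]); return x[:2]/x[2]
def wristcal(c,st):
    R=Rn.from_quat(st["orientation"]).as_matrix(); T=np.eye(4);T[:3,:3]=R;T[:3,3]=st["position"]
    M=np.linalg.inv(T@c["T_tool_cam"]); return dict(mtx=c["mtx"],R=M[:3,:3],t=M[:3,3])
def cloud(c,d):
    K=c["mtx"]; v,u=np.mgrid[:480,:640]; X=np.stack([(u-K[0,2])/K[0,0]*d,(v-K[1,2])/K[1,1]*d,d],-1)
    return (X-c["t"])@c["R"]
def down(yaw): # tool y axis (jaw) direction along yaw+90deg ; tool x along yaw
    return (Rn.from_euler('z',yaw)*Rn.from_euler('x',np.pi)).as_quat()
E
python3 - <<'E'
from h import *
from workcell import eyes
im=cv2.imread("pics/a_scene.png"); a=cv2.resize(im[190:290,340:500],(800,500),interpolation=cv2.INTER_CUBIC)
im=cv2.imread("pics/a_side.png");b=cv2.resize(im[300:420,210:370],(800,600),interpolation=cv2.INTER_CUBIC)
cv2.imwrite("pics/b.png",b)
for n in["scene","side"]:
    z=np.load(f"a_{n}.npz");p,d=z["p"].astype(int),z["d"];c=eyes.calibration(n);W=cloud(c,d)
    h=cv2.cvtColor(z["p"],cv2.COLOR_RGB2HSV)
    inb=(d>0)&(W[...,0]>0.2)&(W[...,0]<1.2)&(abs(W[...,1])<.8)
    g=(h[...,0]>45)&(h[...,0]<75)&(h[...,1]>150)&(W[...,2]<.02)&inb&(W[...,2]>-.02)
    g2=cv2.morphologyEx(g.astype(np.uint8),cv2.MORPH_OPEN,np.ones((3,3)))>0
    print(n,"mat",cv2.minAreaRect(W[g2][:,:2].astype(np.float32)), np.median(W[g2][:,2]))
    # blue bridge top
    bl=(h[...,0]>100)&(h[...,0]<125)&(h[...,1]>120)&inb&(W[...,2]>.14)&(W[...,2]<.165)
    print("bridge",cv2.minAreaRect(W[bl][:,:2].astype(np.float32)),np.median(W[bl][:,2]),bl.sum())
    m=cv2.minAreaRect(W[g2][:,:2].astype(np.float32))[0]
    k=inb&(np.hypot(W[...,0]-m[0],W[...,1]-m[1])<.14)&(W[...,2]>.025)&(W[...,2]<.1)
    gr=k&(h[...,1]<60); orr=k&(h[...,0]<15)&(h[...,1]>120)
    for q,nm in((gr,"grey"),(orr,"orange")):print(nm,q.sum(),W[q].mean(0),W[q].min(0),W[q].max(0))
    t=gr&(W[...,2]>.034);print("top",t.sum(),cv2.minAreaRect(W[t][:,:2].astype(np.float32)))
E
```

```text
scene mat ((0.0, 0.0), (0.0, 0.0), 0.0) nan
bridge ((0.5596884489059448, -0.1922767013311386), (0.061434049159288406, 0.2005557268857956), 18.474998474121094) 0.1510151545525047 1026
  return _methods._mean(a, axis=axis, dtype=dtype,
  ret = ret.dtype.type(ret / rcount)
<stdin>:19: RuntimeWarning: Mean of empty slice.
  ret = um.true_divide(
Traceback (most recent call last):
ValueError: zero-size array to reduction operation minimum which has no identity
```

View pics/b.png

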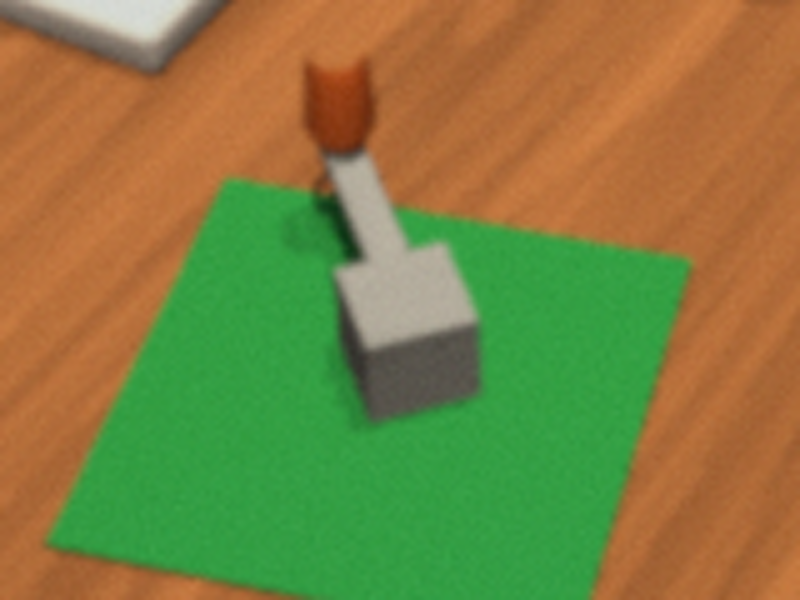

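The crop shows the steel-grey hub (side ~(291,359)) with its arm and orange knob (~(278,320)) on the green mat, so the choice stands.

Run:
```python
from h import *
from workcell import eyes
for n,px in(("scene",(385,250)),("side",(250,390))):
    z=np.load(f"a_{n}.npz");d=z["d"];c=eyes.calibration(n);W=cloud(c,d)
    h=cv2.cvtColor(z["p"],cv2.COLOR_RGB2HSV); print(n,h[px[1],px[0]],W[px[1],px[0]])
    inb=(d>0)&(W[...,0]>0.2)&(W[...,0]<1.2)&(abs(W[...,1])<.9)
    g=(h[...,0]>45)&(h[...,0]<80)&(h[...,1]>120)&(abs(W[...,2])<.025)&inb
    g2=cv2.morphologyEx(g.astype(np.uint8),cv2.MORPH_OPEN,np.ones((5,5)))
    _,lab,st,_=cv2.connectedComponentsWithStats(g2);g2=lab==1+np.argmax(st[1:,4])
    r=cv2.minAreaRect(W[g2][:,:2].astype(np.float32))
    print("mat",r, np.median(W[g2][:,2]))
    for lo,hi in((.145,.155),(.155,.18)):
      bl=(h[...,0]>100)&(h[...,0]<125)&(h[...,1]>120)&inb&(W[...,2]>lo)&(W[...,2]<hi)
      if bl.sum()>5: print("bridge",cv2.minAreaRect(W[bl][:,:2].astype(np.float32)),np.median(W[bl][:,2]),bl.sum())
    m=r[0]
    k=inb&(np.hypot(W[...,0]-m[0],W[...,1]-m[1])<.14)&(W[...,2]>.02)&(W[...,2]<.1)
    gr=k&(h[...,1]<80); orr=k&((h[...,0]<20)|(h[...,0]>170))&(h[...,1]>120)&(W[...,2]>.045)
    for q,nm in((gr,"grey"),(orr,"orange")):
        if q.sum(): print(nm,q.sum(),W[q].mean(0),W[q].min(0),W[q].max(0))
    t=gr&(W[...,2]>.033);print("top",t.sum(),cv2.minAreaRect(W[t][:,:2].astype(np.float32)))
c=eyes.calibration("side")
print("hubtop",onplane(c,291,359,.039),"knobtop?",onplane(c,277.5,313,.081))
cs=eyes.calibration("scene")
print("shaft",onplane(c,373,194,.182),onplane(cs,277,221,.182),onplane(c,374,203,.158),onplane(cs,274,230,.158))
```

```text
scene [ 65 146 201] [0.57131376 0.11231761 0.00293398]
mat ((0.5301468372344971, 0.1796998381614685), (0.18294483423233032, 0.17996641993522644), 16.15603256225586) 0.003366650262795618
bridge ((0.5596884489059448, -0.1922767013311386), (0.061434049159288406, 0.2005557268857956), 18.474998474121094) 0.15136006923908774 873
bridge ((0.5683207511901855, -0.19763754308223724), (0.047354135662317276, 0.12693485617637634), 16.87372398376465) 0.15641710907449255 18
grey 194 [0.53758762 0.16102732 0.03861844] [0.49813928 0.10672125 0.02104551] [0.60224955 0.1934997  0.08442311]
orange 92 [0.59704326 0.10981308 0.06370362] [0.58137638 0.1022892  0.04569232] [0.60656197 0.12180484 0.08337301]
top 171 ((0.5541728138923645, 0.1465577781200409), (0.03989919275045395, 0.11438366770744324), 50.825584411621094)
side [ 64 172 160] [5.63646151e-01 2.33038463e-01 7.56575573e-05]
mat ((0.5248093605041504, 0.17927025258541107), (0.17964908480644226, 0.18505287170410156), 17.46077537536621) 0.000707605624546668
bridge ((0.5516914129257202, -0.1912759244441986), (0.0577421560883522, 0.20358267426490784), 19.1397705078125) 0.14927013255274776 813
grey 770 [0.53124588 0.16209224 0.03462255] [0.49609496 0.11468699 0.02007064] [0.58676925 0.19509397 0.03992321]
orange 211 [0.58259938 0.12110233 0.06258423] [0.57352377 0.10496716 0.04536868] [0.59883176 0.12884764 0.08052623]
top 621 ((0.5449758768081665, 0.14891153573989868), (0.04072139412164688, 0.09990328550338745), 49.79216766357422)
hubtop [0.52186307 0.1680302  0.039     ] knobtop? [0.58040006 0.12080104 0.081     ]
shaft [ 0.55225377 -0.18262872  0.182     ] [ 0.55685935 -0.18557905  0.182     ] [ 0.55191146 -0.18871855  0.158     ] [ 0.55581814 -0.19392923  0.158     ]
```

Run:
```python
from workcell import robot, claw, observe, eyes
from h import *
q=down(1.24); robot.reach([.556,-.192,.33],q)
st=observe();p,d=eyes.snapshot("wrist");np.savez("w1.npz",p=p,d=d,pos=st["position"],ori=st["orientation"])
cv2.imwrite("pics/w1.png",p[:,:,::-1])
for n in["shaft_top","boss_top","press"]:print(n,[(x["p"],x["location"]*np.array([640,480]) if 0 else [x["location"][0]*640,x["location"][1]*480]) for x in eyes.mark_of(n,"wrist")])
robot.reach([.53,.165,.20],down(2.44))
st2=observe();p,d=eyes.snapshot("wrist");np.savez("w2.npz",p=p,d=d,pos=st2["position"],ori=st2["orientation"])
cv2.imwrite("pics/w2.png",p[:,:,::-1])
for n in["crank","knob_mid","mat"]:print(n,[(x["p"],[x["location"][0]*640,x["location"][1]*480]) for x in eyes.mark_of(n,"wrist")])
print(observe()["time_s"],st["position"],st2["position"],st2["joint_positions"])
```

```text
shaft_top [(0.81, [318.52799999999996, 223.92000000000002]), (0.42, [320.128, 214.896])]
boss_top [(0.83, [321.728, 215.42399999999998])]
press [(0.86, [316.608, 180.48])]
crank [(0.91, [587.072, 304.704]), (0.36, [331.712, 186.384])]
knob_mid [(0.75, [319.68, 326.20799999999997]), (0.64, [531.008, 342.71999999999997])]
mat [(0.92, [330.496, 188.976])]
4.7167 [ 0.55565757 -0.19286374  0.32978652] [0.53069816 0.16434436 0.20048108] [ 2.79000536e-01  3.83691000e-01  1.82225288e+00 -2.72507795e-04
  9.34642087e-01 -5.88482277e-01]
```

View pics/w1.png

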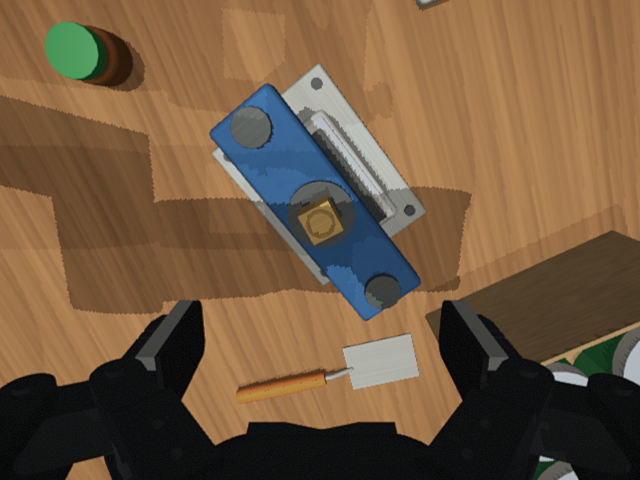

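View pics/w2.png

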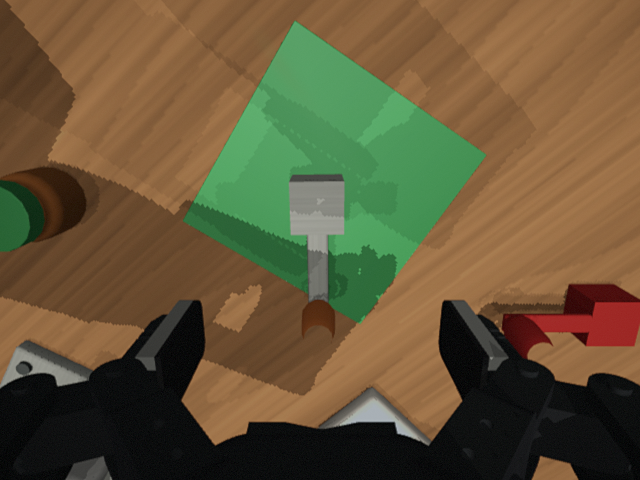

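Run:
```python
from h import *
im=cv2.imread("pics/w1.png");a=cv2.resize(im[170:270,270:370],(600,600),interpolation=cv2.INTER_CUBIC)
cv2.imwrite("pics/w1c.png",a)
im=cv2.imread("pics/w2.png");b=cv2.resize(im[160:350,270:370],(400,760)[:2],interpolation=cv2.INTER_CUBIC);cv2.imwrite("pics/w2c.png",cv2.resize(b,(316,600)))
from workcell import eyes
z=np.load("w2.npz");c=wristcal(eyes.calibration("wrist"),dict(position=z["pos"],orientation=z["ori"]))
W=cloud(c,z["d"]);print(W[205,315],W[320,318])
h=cv2.cvtColor(z["p"],cv2.COLOR_RGB2HSV)
r=np.zeros((480,640),bool);r[165:240,280:355]=1
t=r&(abs(W[...,2]-.039)<.005);rc=cv2.minAreaRect(W[t][:,:2].astype(np.float32));print("hub",rc,t.sum())
t=np.zeros_like(r);t[245:295,300:335]=1;t&=W[...,2]>.03
P=W[t][:,:2];print("arm",P.mean(0),cv2.fitLine(P.astype(np.float32),2,0,.01,.01).ravel(),np.median(W[t][:,2]))
t=np.zeros_like(r);t[290:345,290:345]=1;t&=W[...,2]>.074;P=W[t];print("knobtop",P.mean(0),P.min(0),P.max(0),t.sum())
g=(h[...,0]>45)&(h[...,0]<80)&(h[...,1]>100)&(abs(W[...,2])<.02)
g=cv2.morphologyEx(g.astype(np.uint8),cv2.MORPH_OPEN,np.ones((5,5)));_,lab,st,_=cv2.connectedComponentsWithStats(g);g=lab==1+np.argmax(st[1:,4])
print("mat",cv2.minAreaRect(W[g][:,:2].astype(np.float32)))
z=np.load("w1.npz");c=wristcal(eyes.calibration("wrist"),dict(position=z["pos"],orientation=z["ori"]))
W=cloud(c,z["d"]);print("nose",W[222,321],W[180:270:10,321,2])
h=cv2.cvtColor(z["p"],cv2.COLOR_RGB2HSV)
bl=(h[...,0]>100)&(h[...,0]<125)&(h[...,1]>120)&(abs(W[...,2]-.152)<.005);print("bridge",cv2.minAreaRect(W[bl][:,:2].astype(np.float32)))
r=np.zeros((480,640),bool);r[190:250,290:350]=1
for lo,hi in((.1745,.1795),(.18,.19)):
    t=r&(W[...,2]>lo)&(W[...,2]<hi);P=W[t][:,:2].astype(np.float32);print(lo,t.sum(),cv2.minAreaRect(P),cv2.minEnclosingCircle(P))
```

```text
[0.52179423 0.16545776 0.03839754] [0.5795313  0.11946925 0.07536403]
hub ((0.5259307026863098, 0.16320541501045227), (0.03952481597661972, 0.04424627497792244), 50.33492660522461) 3028
arm [0.56087373 0.13460741] [ 0.7629844  -0.6464169   0.56087375  0.1346074 ] 0.03879371029872018
knobtop [0.57615915 0.12223178 0.09076172] [0.47459012 0.10320969 0.07401999] [0.59772191 0.21093806 0.3257346 ] 277
mat ((0.5250874161720276, 0.17855603992938995), (0.18033301830291748, 0.18027514219284058), 16.998207092285156)
nose [ 0.55460534 -0.19384719  0.18263477] [0.15213497 0.15634166 0.16793152 0.18325269 0.18121016 0.18287572
 0.18178483 0.15111613 0.15182453]
bridge ((0.554021418094635, -0.19380144774913788), (0.05889515578746796, 0.19724449515342712), 18.828523635864258)
0.1745 64 ((0.5539392828941345, -0.19479835033416748), (0.02385837398469448, 0.02413107641041279), 9.300708770751953) ((0.5538832545280457, -0.1949061155319214), 0.016946790739893913)
0.18 1131 ((0.5537868738174438, -0.19484053552150726), (0.024184120818972588, 0.024742476642131805), 9.831635475158691) ((0.5536915063858032, -0.1951448917388916), 0.017094744369387627)
```

View pics/w1c.png

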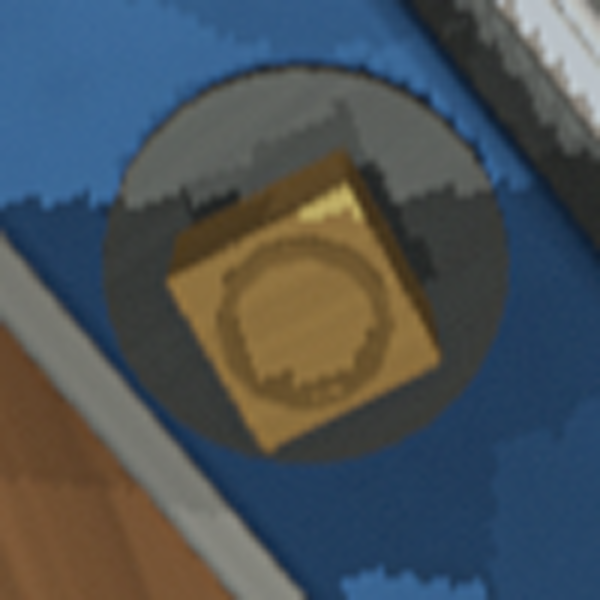

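View pics/w2c.png

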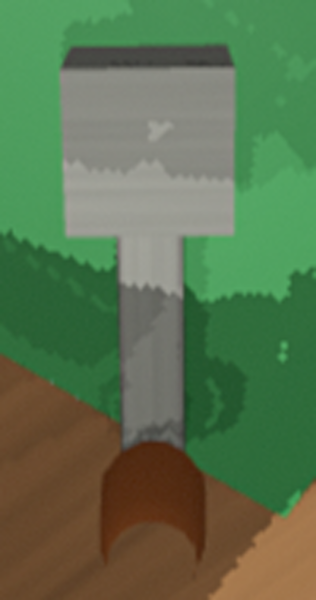

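The wrist crops show the brass square's top face centred at about (320.5, 223), turned about 10°. The hub top spans about (290–344, 181–235), with the arm running down to the knob at (318, 320).

Run:
```python
from workcell import robot, claw, observe, eyes
from h import *
cw=eyes.calibration("wrist")
z=np.load("w2.npz");c=wristcal(cw,dict(position=z["pos"],orientation=z["ori"]))
C=np.array([onplane(c,u,v,.039) for u,v in((289.6,181.5),(344.4,181.5),(344.4,234.7),(291,234.7))]);print(np.round(C,4),C.mean(0))
print("red",onplane(c,530,320,.07),onplane(c,590,285,.039))
hub=C.mean(0); R2=Rn.from_quat(z["ori"]).as_matrix();print("hub tool",R2.T@(hub-z["pos"]))
z=np.load("w1.npz");c=wristcal(cw,dict(position=z["pos"],orientation=z["ori"]))
C=np.array([onplane(c,270+u/6-.4,170+v/6-.4,.182) for u,v in((167,280),(350,185),(440,360),(268,455))]);print(np.round(C,4),C.mean(0))
C=onplane(c,270+305/6,170+323/6,.186);print("nose",C)
C=onplane(c,270+305/6-.4,170+265/6-.4,.158);print("boss",C)
```

```text
[[0.4967 0.1629 0.039 ]
 [0.5222 0.193  0.039 ]
 [0.5532 0.1675 0.039 ]
 [0.5274 0.1371 0.039 ]] [0.5248838  0.16510612 0.039     ]
red [0.67980283 0.23290587 0.07      ] [0.70877694 0.28746596 0.039     ]
hub tool [ 0.00504752 -0.00329418  0.16147506]
[[ 0.5402 -0.1847  0.182 ]
 [ 0.5642 -0.1809  0.182 ]
 [ 0.5675 -0.2044  0.182 ]
 [ 0.5443 -0.2089  0.182 ]] [ 0.55403737 -0.19471525  0.182     ]
nose [ 0.5543629  -0.19419509  0.186     ]
boss [ 0.55413079 -0.19388332  0.158     ]
```

Run:
```python
from workcell import robot, claw, observe, eyes
from h import *
q=down(np.deg2rad(140.1))
claw.gripper_to(0.75,25)
robot.reach([.5248,.1651,.12],q)
robot.line_to([.5248,.1651,.045],v=.12)
print(robot.line_to([.5248,.1651,.024],v=.05,until_force=8))
claw.gripper_to(0.0,40)
st=observe();p,d=eyes.snapshot("wrist");np.savez("w3.npz",p=p,d=d,pos=st["position"],ori=st["orientation"])
cv2.imwrite("pics/w3.png",p[:,:,::-1])
print(st)
```

```text
False
{'time_s': 7.1583, 'joint_positions': array([ 2.83172519e-01,  6.64794078e-01,  1.89278685e+00, -6.99096822e-08,
        5.83465882e-01, -5.91280726e-01]), 'qd': array([-0.00066905,  0.00057652, -0.00118181, -0.00171637, -0.0005362 ,
        0.0005516 ]), 'joint_efforts': array([ 5.76651670e-03, -5.47793484e+01, -1.43333101e+01,  3.91825073e-03,
       -9.91743361e-02, -1.33439768e-03]), 'position': array([0.52499794, 0.16516395, 0.02432143]), 'orientation': array([3.41179590e-01, 9.39998092e-01, 1.61070354e-04, 2.20322288e-04]), 'wrist_force': array([-0.89098606, -0.5894713 ,  1.38960455]), 'wrist_torque': array([-0.04202093,  0.09559536, -0.05995877]), 'grip_width': 0.4629058912713483}
```

View pics/w3.png

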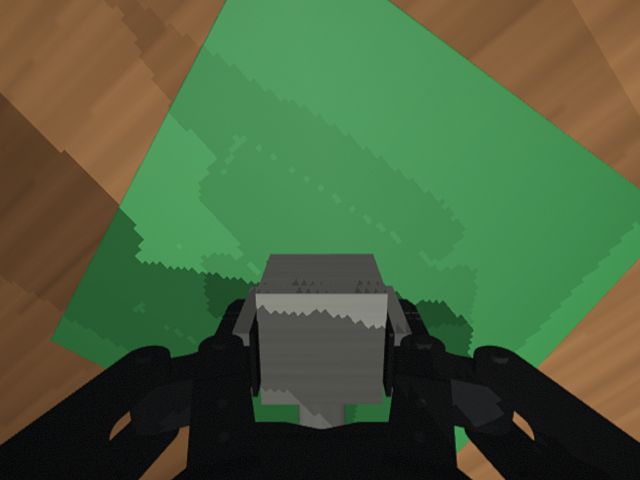

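The hub sits squarely between the pads; its top face spans about (256–388, 293) to (261–384, 404).

Run:
```python
from workcell import robot, claw, observe, eyes
from h import *
cw=eyes.calibration("wrist")
z=np.load("w3.npz");c=wristcal(cw,dict(position=z["pos"],orientation=z["ori"]))
C=np.array([onplane(c,u,v,.039) for u,v in((256,293),(388,293),(384.5,404.5),(260,404.5))])
R=Rn.from_quat(z["ori"]).as_matrix();print(np.round((C-z["pos"])@R,4),((C-z["pos"])@R).mean(0))
z=np.load("w1.npz");R=Rn.from_quat(z["ori"]).as_matrix();print("shaft tool",(np.array([.5541,-.1945,.182])-z["pos"])@R)
```

```text
[[ 0.0206 -0.0203 -0.0147]
 [ 0.0205  0.0196 -0.0147]
 [-0.0198  0.0204 -0.0147]
 [-0.0198 -0.0208 -0.0147]] [ 0.00037862 -0.00028865 -0.01467881]
shaft tool [-0.0020211  -0.00088995  0.14778729]
```

Run:
```python
from workcell import robot, claw, observe, eyes
from h import *
robot.line_to([.525,.1652,.26],v=.2)
x,y=.5542,-.1949
q=down(np.deg2rad(99.5))
robot.reach([x,y,.27],q)
robot.line_to([x,y,.214],v=.1)
robot.pause(.2); print(observe()["wrist_force"],observe()["position"])
r=robot.line_to([x,y,.1795],v=.03,until_force=8)
st=observe();print(r,st["position"],st["wrist_force"],st["wrist_torque"],st["time_s"])
p,d=eyes.snapshot("wrist");cv2.imwrite("pics/w4.png",p[:,:,::-1])
p,d=eyes.snapshot("side");cv2.imwrite("pics/s4.png",p[:,:,::-1])
```

```text
[-0.61892273  0.54427309 -3.1892945 ] [ 0.55466865 -0.19507077  0.21482058]
False [ 0.55434719 -0.19496861  0.17970492] [ 0.33199743 -0.119474   -2.80196195] [ 0.08226504 -0.00056103  0.00878215] 12.1083
```

View pics/w4.png

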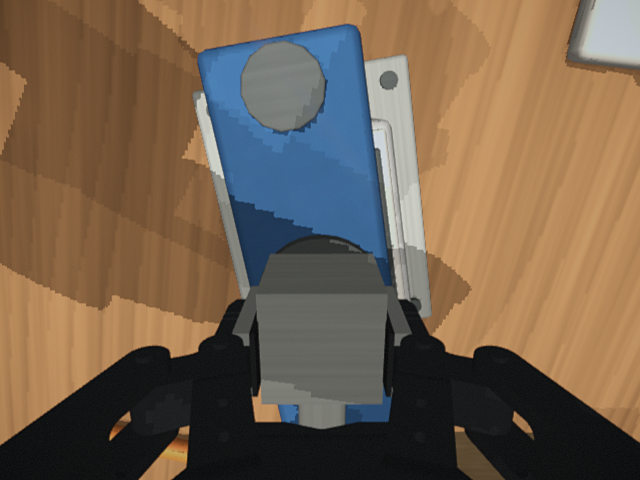

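View pics/s4.png

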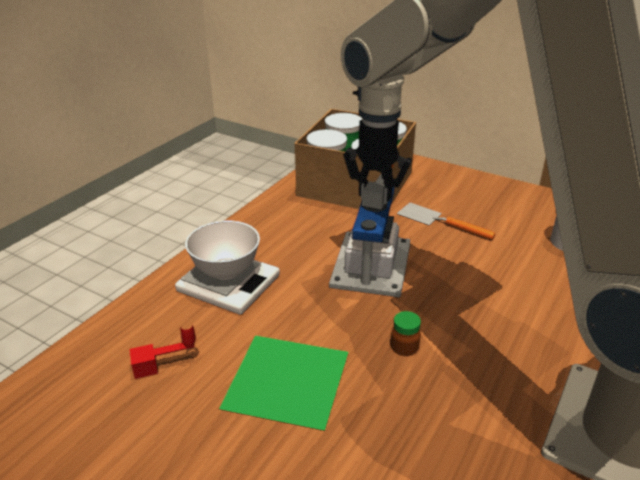

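The crank dropped straight in: TCP z is 0.1797, so the hub underside is at about 158 mm and there's no contact force. Next I release the hub and grip the knob.

Run:
```python
from workcell import robot, claw, observe, eyes
from h import *
claw.gripper_to(0.6); robot.pause(.1)
x,y,_=observe()["position"]
robot.line_to([x,y,.29],v=.2)
th=np.deg2rad(-80.5);k=np.array([.5541+.082*np.cos(th),-.1945+.082*np.sin(th)])
robot.line_to([k[0],k[1],.29],v=.2)
robot.line_to([k[0],k[1],.219],v=.12,until_force=8)
print(observe()["wrist_force"])
st=observe();p,d=eyes.snapshot("wrist");cv2.imwrite("pics/w5.png",p[:,:,::-1]);p,d=eyes.snapshot("side");cv2.imwrite("pics/s5.png",p[:,:,::-1])
print(st["position"],st["time_s"])
```

```text
[0.07291329 0.60078792 0.0125523 ]
[ 0.56809345 -0.27523846  0.21961804] 14.5833
```

View pics/w5.png

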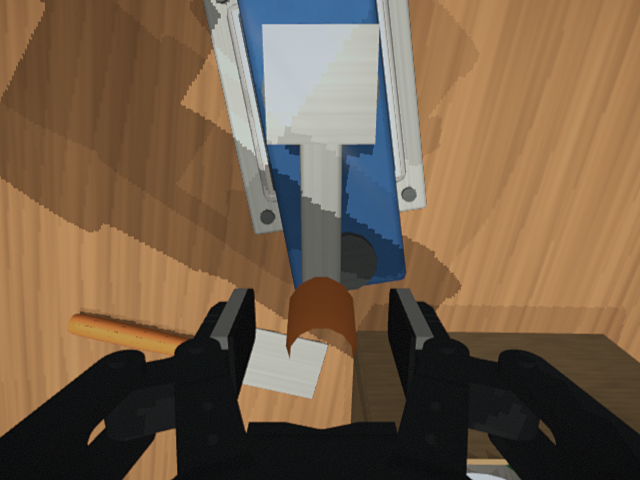

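View pics/s5.png

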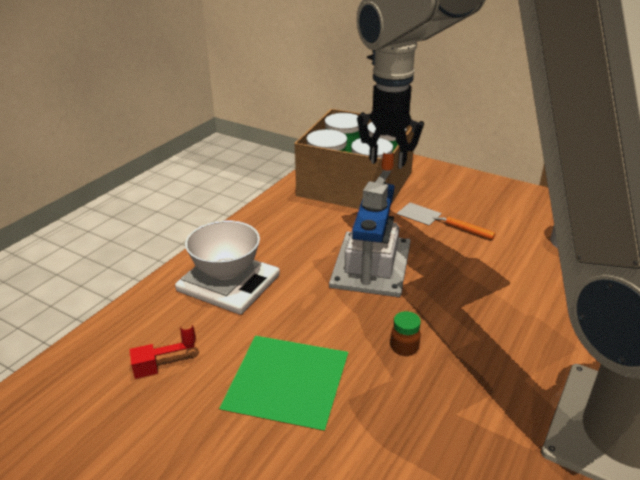

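The knob is centred between the open pads (~(321, 320)), and the hub sits flush on the bridge. I grip the knob and wind in short, force-limited steps.

```bash
cat > wind.py <<'E'
from workcell import robot, claw, observe, eyes
from h import *
C=np.array([.5541,-.1945]); Z=.2195
def run(total_end, seg, v, a0, r, dz=None):
    """clockwise from angle a0 (deg); returns (angle, stopped)"""
    a=a0
    while a>total_end:
        a-=seg; t=np.deg2rad(a)
        u=np.array([np.cos(t),np.sin(t)])
        hit=robot.line_to([*(C+r*u),Z],v=v,until_force=6)
        st=observe(); P=st["position"][:2]-C; ang=np.degrees(np.arctan2(P[1],P[0]))
        ur=P/np.hypot(*P); ut=np.array([ur[1],-ur[0]]) # clockwise tangent
        F=st["wrist_force"][:2]; ft=F@ut; fr=F@ur
        print(f"{a:.0f} act {ang:.1f} r {np.hypot(*P)*1e3:.1f} ft {ft:.1f} fr {fr:.1f} fz {st['wrist_force'][2]:.1f} hit {hit}")
        if ft<-8.5 or (hit and ft<-7): return a,True
        if abs(fr)>9: print("radial"); return a,False
        r+=np.clip(fr,-4,4)*0.0001
    return a,False
E
python3 - <<'E'
from wind import *
claw.gripper_to(0.0,30)
st=observe();P=st["position"][:2]-C;a0=np.degrees(np.arctan2(P[1],P[0]));print(a0,np.hypot(*P),st["wrist_force"],st["grip_width"])
print(run(-125,9,.05,-80.5,.082)); print(observe()["time_s"])
E
```

```text
-80.32118074568345 0.08244758076277575 [ 0.12015752 -2.1991472   1.92254607] 0.2866557961209531
-90 act -89.7 r 82.3 ft -0.0 fr 2.6 fz 2.1 hit False
-98 act -98.7 r 82.3 ft -1.9 fr 2.4 fz 3.6 hit False
-108 act -107.8 r 82.4 ft -1.2 fr 1.0 fz 3.2 hit False
-116 act -117.0 r 82.5 ft -0.0 fr -0.6 fz 3.5 hit False
-126 act -126.0 r 82.5 ft -0.6 fr -1.3 fz 3.8 hit False
(-125.5, False)
17.075
```

Run:
```python
from wind import *
a,s=run(-225,9,.05,-125.5,.0824); print(a,s,observe()["time_s"])
if not s: print(run(-234,5,.03,a,.0824))
p,d=eyes.snapshot("side");cv2.imwrite("pics/s6.png",p[:,:,::-1]);p,d=eyes.snapshot("scene");cv2.imwrite("pics/c6.png",cv2.resize(p[180:320,200:360,::-1],(800,700))[:600])
print(observe()["time_s"])
```

```text
-134 act -135.0 r 82.4 ft -0.3 fr -2.0 fz 2.5 hit False
-144 act -144.0 r 82.3 ft -0.3 fr -0.7 fz 3.0 hit False
-152 act -152.8 r 82.3 ft -1.5 fr 0.9 fz 3.4 hit False
-162 act -161.7 r 82.3 ft -1.0 fr 0.0 fz 4.3 hit False
-170 act -170.7 r 82.2 ft -1.3 fr -0.9 fz 4.0 hit False
-180 act -179.7 r 82.2 ft -1.9 fr -0.4 fz 4.8 hit False
-188 act 171.4 r 82.2 ft -0.8 fr 0.4 fz 3.5 hit False
-198 act 162.4 r 82.2 ft -1.8 fr -0.1 fz 3.6 hit False
-206 act 153.4 r 82.2 ft -1.5 fr -0.1 fz 2.4 hit False
-216 act 144.4 r 82.2 ft -1.6 fr -0.3 fz 2.3 hit False
-224 act 135.4 r 82.2 ft -1.4 fr -1.2 fz 3.7 hit False
-234 act 126.4 r 82.1 ft -1.6 fr 0.5 fz 2.5 hit False
-233.5 False 21.975
-238 act 121.4 r 82.2 ft -2.7 fr -2.5 fz 0.7 hit False
(-238.5, False)
22.4667
```

View pics/c6.png

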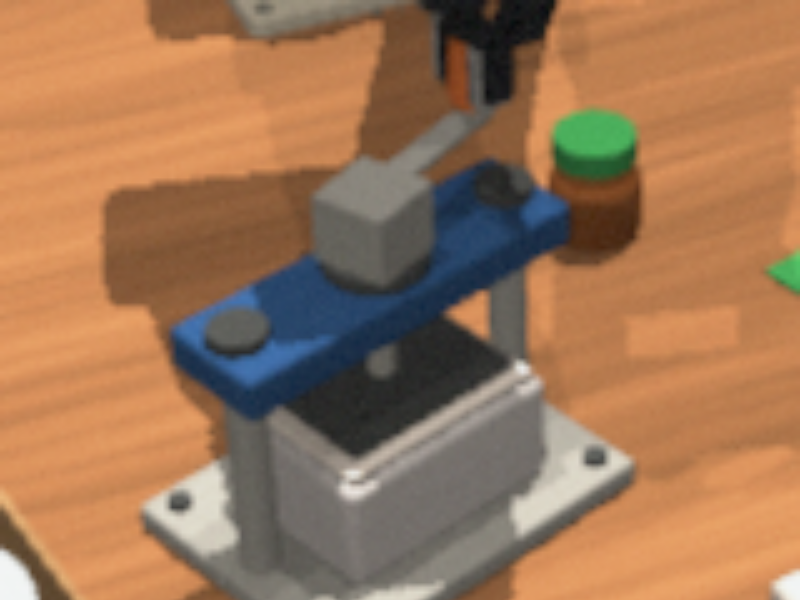

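The scene crop shows the hub seated on the boss, the gripper leading the knob, and the plate close above the lid. I continue slowly.

Run:
```python
from wind import *
a,s=run(-355,4,.03,-238.5,.0822); print(a,s,observe()["time_s"])
p,d=eyes.snapshot("scene");cv2.imwrite("pics/c7.png",cv2.resize(p[180:320,200:360,::-1],(800,700))[:600])
```

```text
-242 act 117.5 r 82.2 ft -2.7 fr -2.3 fz 0.9 hit False
-246 act 113.5 r 82.2 ft -2.5 fr -2.2 fz 2.6 hit False
-250 act 109.5 r 82.1 ft -3.9 fr 1.7 fz 3.1 hit False
-254 act 105.4 r 82.1 ft -2.4 fr 1.1 fz 2.5 hit False
-258 act 101.3 r 82.1 ft -2.6 fr 1.7 fz 1.8 hit False
-262 act 100.3 r 82.3 ft -3.1 fr -0.1 fz 5.5 hit True
-266 act 100.2 r 82.4 ft -3.3 fr -0.8 fz 6.1 hit True
-270 act 100.1 r 82.4 ft -3.7 fr -0.6 fz 7.2 hit True
-274 act 100.0 r 82.4 ft -2.4 fr -0.7 fz 7.3 hit True
-278 act 99.9 r 82.4 ft -3.8 fr 0.7 fz 7.5 hit True
-282 act 99.8 r 82.4 ft -4.1 fr -0.2 fz 7.4 hit True
-286 act 99.7 r 82.4 ft -3.0 fr 0.0 fz 8.0 hit True
-290 act 99.7 r 82.3 ft -4.0 fr 0.0 fz 7.2 hit True
-294 act 99.6 r 82.3 ft -3.7 fr 0.5 fz 6.5 hit True
-298 act 99.6 r 82.2 ft -3.8 fr -0.8 fz 6.6 hit True
-302 act 99.5 r 82.2 ft -4.1 fr 0.8 fz 6.5 hit True
-306 act 99.4 r 82.1 ft -3.4 fr -0.1 fz 6.0 hit True
-310 act 99.4 r 82.1 ft -3.6 fr 0.5 fz 6.3 hit True
-314 act 99.3 r 82.1 ft -3.4 fr -0.2 fz 6.0 hit True
-318 act 99.3 r 82.1 ft -4.0 fr 0.6 fz 5.7 hit True
-322 act 99.2 r 82.0 ft -2.6 fr 0.8 fz 5.8 hit True
-326 act 99.2 r 82.0 ft -2.7 fr 0.5 fz 5.0 hit True
-330 act 99.1 r 82.0 ft -4.0 fr 1.8 fz 5.0 hit True
-334 act 99.2 r 81.9 ft -2.9 fr 0.8 fz 5.2 hit True
-338 act 99.2 r 81.9 ft -2.3 fr 0.5 fz 5.2 hit True
-342 act 99.1 r 81.9 ft -3.2 fr 0.8 fz 5.2 hit True
-346 act 99.0 r 81.8 ft -2.2 fr 0.7 fz 4.5 hit True
-350 act 99.0 r 81.8 ft -3.5 fr -0.1 fz 5.0 hit True
-354 act 99.0 r 81.8 ft -2.8 fr 1.3 fz 5.4 hit True
-358 act 98.9 r 81.8 ft -2.5 fr 1.2 fz 4.9 hit True
-358.5 False 34.6
```

View pics/c7.png

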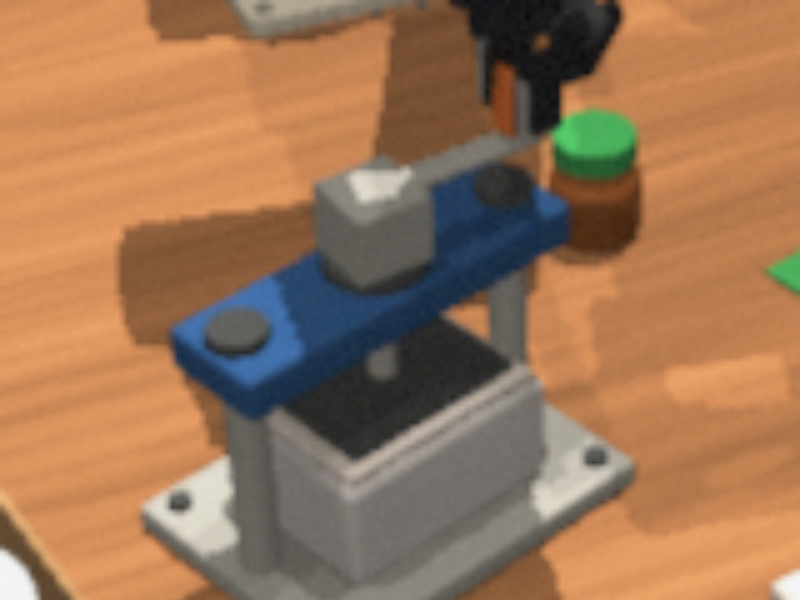

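The same angle (~99.5°) stopped the knob thirty times at +6 N, so it behaves as a hard stop after about 180°. I check the plate height in depth.

Run:
```python
from wind import *
c=eyes.calibration("scene")
p,d=eyes.snapshot("scene");np.savez("c8.npz",p=p,d=d)
W=cloud(c,d);z0=np.load("a_scene.npz");W0=cloud(c,z0["d"])
# crop mapping: px=200+X/5,row=180+Y/5
for (X,Y) in((440,360),(470,380),(340,410),(380,420),(420,410),(400,445),(370,470),(480,400)):
    u,v=200+X//5,180+Y//5;print((u,v),p[v,u],np.round(W[v,u],4),np.round(W0[v,u],4),z0["p"][v,u])
# bridge reference height bias
h=cv2.cvtColor(p,cv2.COLOR_RGB2HSV)
bl=(h[...,0]>100)&(h[...,0]<125)&(h[...,1]>120)&(abs(W[...,2]-.152)<.006);print(np.median(W[bl][:,2]))
```

```text
(288, 252) [39 41 35] [ 0.5661 -0.1653  0.0893] [ 0.5778 -0.1699  0.0995] [46 49 44]
(294, 256) [40 42 41] [ 0.5865 -0.1584  0.0894] [ 0.5794 -0.1555  0.0832] [129 122 113]
(268, 262) [42 43 39] [ 0.5766 -0.2214  0.0861] [ 0.5953 -0.2277  0.1025] [42 43 41]
(276, 264) [48 50 48] [ 0.5939 -0.2079  0.0882] [ 0.5897 -0.2064  0.0844] [94 87 84]
(284, 262) [49 49 47] [ 0.5941 -0.1876  0.0871] [ 0.587  -0.1849  0.0807] [129 121 111]
(280, 269) [181 168 155] [ 0.6093 -0.2042  0.0832] [ 0.607  -0.2034  0.0811] [228 228 223]
(274, 274) [133 124 117] [ 0.6155 -0.222   0.0793] [ 0.6135 -0.2213  0.0775] [167 158 147]
(296, 260) [156 144 136] [ 0.59   -0.155   0.0784] [ 0.5936 -0.1565  0.0816] [187 182 172]
0.15167150519746853
```

Plate top reads about 87–88 mm, against 87 mm expected for plate-on-lid. Next: release, look at the hub from above, and regrip it.

Run:
```python
from wind import *
claw.gripper_to(0.6); robot.pause(.1)
x,y,_=observe()["position"]
robot.line_to([x,y,.30],v=.2)
robot.line_to([.5541,-.1945,.36],v=.2)
st=observe();p,d=eyes.snapshot("wrist");cv2.imwrite("pics/w9.png",p[:,:,::-1]);np.savez("w9.npz",p=p,d=d,pos=st["position"],ori=st["orientation"])
c=wristcal(eyes.calibration("wrist"),st);W=cloud(c,d)
t=(abs(W[...,2]-.194)<.006)&(np.hypot(W[...,0]-.5541,W[...,1]+.1945)<.031);P=W[t][:,:2].astype(np.float32)
print("hub",cv2.minAreaRect(P),np.median(W[t][:,2]))
t=(abs(W[...,2]-.194)<.006)&(np.hypot(W[...,0]-.5541,W[...,1]+.1945)<.065)&(np.hypot(W[...,0]-.5541,W[...,1]+.1945)>.032);P=W[t][:,:2].astype(np.float32)
l=cv2.fitLine(P,2,0,.01,.01).ravel();print("arm",l,np.degrees(np.arctan2(l[1],l[0])),P.mean(0))
h=cv2.cvtColor(p,cv2.COLOR_RGB2HSV)
pl=(h[...,2]<70)&(W[...,2]>.07)&(W[...,2]<.1)&(np.hypot(W[...,0]-.5541,W[...,1]+.1945)<.08)
print("plate",pl.sum(),np.median(W[pl][:,2])); print(observe()["time_s"],st["joint_positions"])
```

```text
hub ((0.5529155731201172, -0.18969614803791046), (0.03997645899653435, 0.051933519542217255), 11.95316219329834) 0.19371107511477137
arm [ 0.2099555  -0.97771096  0.5441653  -0.14701426] -77.88025 [ 0.5441652  -0.14701433]
plate 373 0.08675686136737011
36.4333 [-0.35389017  0.30260954  1.54850122 -0.00768731  1.38214398 -0.51642987]
```

View pics/w9.png

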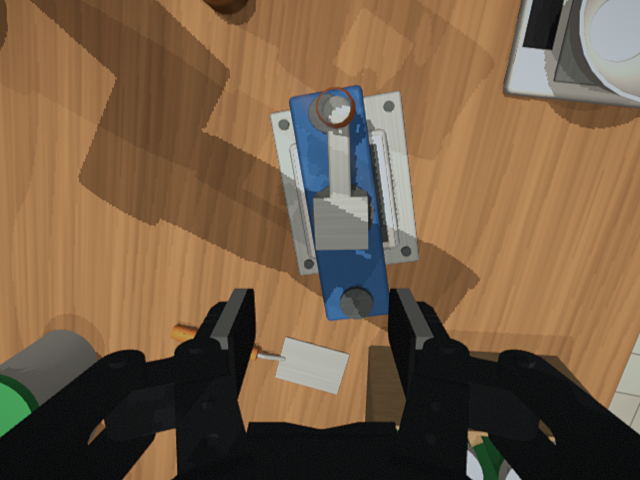

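The plate reads 86.8 mm from the wrist, so it is on the lid. The crank sits at yaw ~102°, with the hub on the axis. Regrip, lift off, place.

Run:
```python
from wind import *
q=down(np.deg2rad(102.0)); x,y=.5542,-.1948
claw.gripper_to(0.75)
robot.line_to([x,y,.26],q,v=.2)
robot.line_to([x,y,.20],v=.12)
print(robot.line_to([x,y,.1795],v=.05,until_force=8))
claw.gripper_to(0.0,40); st=observe();print(st["position"],st["wrist_force"],st["grip_width"])
off=st["position"][2]-.158
r=robot.line_to([x,y,.215],v=.05,until_force=25); print(r,observe()["wrist_force"],observe()["position"])
if not r:
    robot.line_to([x,y,.29],v=.15); st=observe(); print(off,st["wrist_force"],st["time_s"])
    p,d=eyes.snapshot("wrist");cv2.imwrite("pics/w10.png",p[:,:,::-1])
```

```text
False
[ 0.55427548 -0.19489796  0.17987984] [-2.24022343  0.5667114   3.08100923] 0.4650152676070272
False [-0.17324004  0.05082519 -2.70360958] [ 0.55390899 -0.19465195  0.21482399]
0.021879843034631002 [ 0.71434665 -0.91456267 -4.60452099] 40.4167
```

View pics/w10.png

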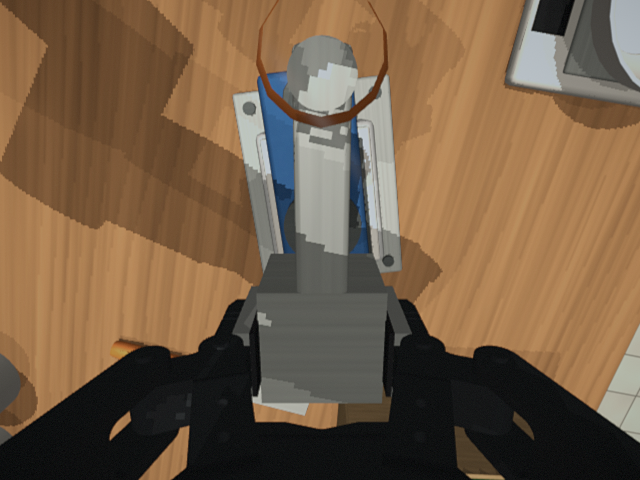

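The crank is lifted and held straight, with the hub between the pads at ~(320, 345) and the knob at the top. Now I place it on the mat.

Run:
```python
from wind import *
q=down(np.deg2rad(102.0)); x,y=.525,.175
robot.reach([x,y,.20],q)
robot.line_to([x,y,.045],v=.12); robot.pause(.2)
r=robot.line_to([x,y,.0235],v=.02,until_force=4); robot.pause(.1)
st=observe();print(r,st["position"],st["wrist_force"],st["time_s"])
```

```text
True [0.52482089 0.17492057 0.02486569] [-0.01352997  0.39352978  5.10820831] 44.5583
```

Run:
```python
from wind import *
claw.gripper_to(0.75); robot.pause(.2)
x,y,_=observe()["position"]
robot.line_to([x,y,.13],v=.12)
robot.line_to([x,y,.24],v=.2); robot.pause(.3)
st=observe();p,d=eyes.snapshot("wrist");cv2.imwrite("pics/w11.png",p[:,:,::-1])
c=wristcal(eyes.calibration("wrist"),st);W=cloud(c,d)
t=(abs(W[...,2]-.039)<.006)&(np.hypot(W[...,0]-x,W[...,1]-y)<.03);print(cv2.minAreaRect(W[t][:,:2].astype(np.float32)),np.median(W[t][:,2]))
for n in("scene","side"):
    p,d=eyes.snapshot(n);cv2.imwrite(f"pics/{n}11.png",p[:,:,::-1])
print(st["time_s"],st["wrist_force"])
```

```text
((0.5237166285514832, 0.17909714579582214), (0.03978415206074715, 0.050264500081539154), 12.389877319335938) 0.03875606136701324
47.15 [-0.35622555  0.43181705 -0.4273992 ]
```

View pics/w11.png

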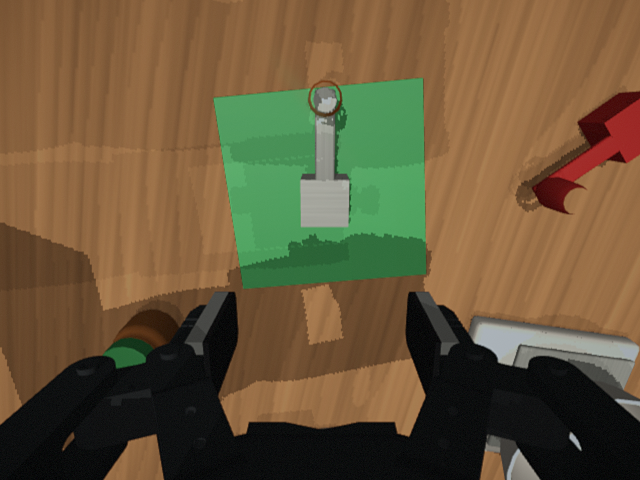

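View pics/scene11.png

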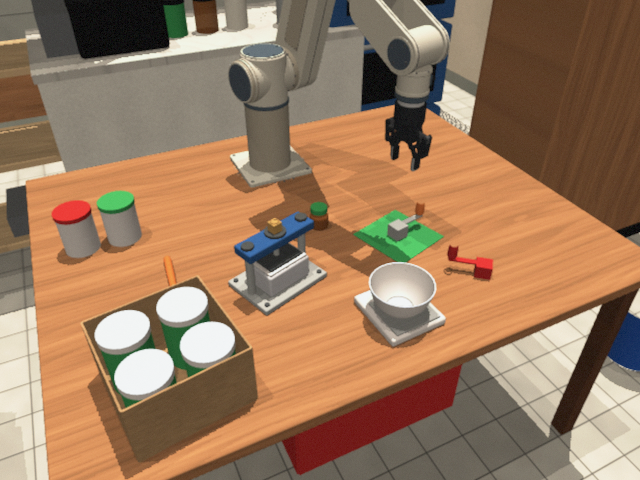

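View pics/side11.png

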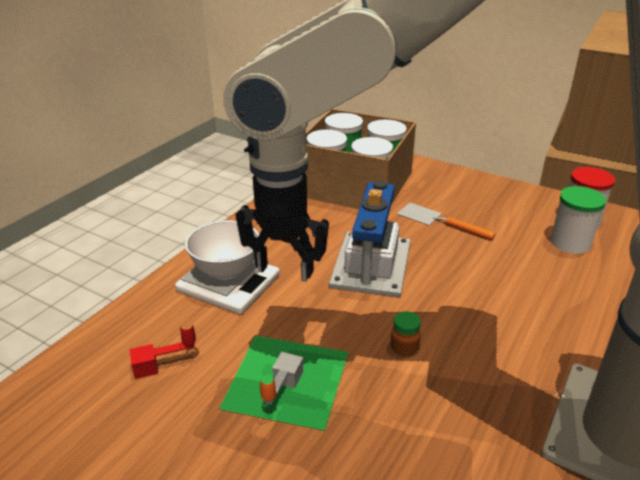

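The crank stands upright on the mat: hub at wrist ~(325, 203), scene ~(398, 230), side ~(288, 368). Bowl, jar and scraper are at their earlier pixels, the plate is down, and the gripper is clear of everything. I hand in the job.

Run:
```python
from workcell import robot
print(robot.close_job())
```

```text
the job is handed in; nothing more can be done
None
```

The job is finished and handed in: the plate is down on the mould lid and the steel crank is standing back on the green mat. No verdict is reported, so this rests on my own checks.

- **Fitting:** I took the grey crank from the mat (not the red look-alike). It dropped straight onto the shaft with no contact force, the hub underside reading about 158 mm, which is fully home.
- **Winding:** I led the knob clockwise about 180° until it stopped. After that, thirty more force-limited steps of about 6 N each stopped within about 1.4° of the same angle, so it is a hard stop. My script's own stop test never tripped, so those extra nudges were unnecessary. Readings taken after each step stayed well under 15 N.
- **Plate height:** the plate top read 86.8 mm from the wrist camera (87 mm expected when it is on the lid). The scene camera spread from 86 to 89 mm, so it agrees but less precisely.
- **Placing:** I set the crank down on light contact at the expected height and released it. It stands upright about 4 mm from the mat's centre, with its hub top at the expected height.
- **Bystanders:** the bowl, jar and scraper show at their starting pixels, and the gripper is clear of everything. The clock was at about 47 s of the 72 s allowed at the last check.

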